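Bring the vertebra round on the fossil carousel and set it on the prep stand

ROBOT

A 7-joint arm with a two-finger parallel gripper is mounted at the origin on the work surface. World frame = base frame: x ahead of the robot, y to its left, z up, the work surface at z = 0. Lengths are in m, angles in rad, forces in N, time in s.
With the tool pointing down it reaches from about 0.4 to 0.85 m from the base axis. Payload 10.4 kg.
Tool frame: the origin (TCP) lies at the very end of the fingers, on their centre line; the grasp point (between the pads) lies 19 mm behind it (grip_point_offset is the distance from the TCP to the grasp point, in m); z points along the fingers, y is the line along which they close (so a half turn about z gives the same grasp; the last joint's range is limited). The gripper opens to 87 mm and grips with 3 to 60 N. Pads are 19 mm wide; open, the fingers measure 117 mm over their backs; the gripper's body (75 mm by 190 mm) begins 51 mm behind the grasp point.
Start: joints at [1.17, 0.332, -0.065, 1.46, 0.022, 1.35, -0.088], TCP at [0.231, -0.581, 0.223] pointing down, gripper open.
Joint ranges: [-2.6, 2.6], [-0.5, 2.12], [-1.47, 1.34], [0.16, 2.42], [-1.27, 4.41], [0.06, 2.06], [-2.6, 2.6]. Speed limits (rad/s): [2.22, 2.22, 2.79, 2.79, 3.14, 3.14, 3.14].

INTERFACE

Orientations are given as a unit quaternion [x, y, z, w].
In Python, from bench import * gives the robot as it stands.
- The arm moves only by the tool play_rows, never from a script. Its argument "increments" is text: rows parted by semicolons, each of 7 numbers parted by spaces: the turn, a rotation vector about the tool's x, y, z in rad, then the shift along the tool's x, y, z in m, then the opening, from 0 (shut) to 1 (fully open). A call has 1 to 8 rows; each row is the pose to reach, as a shift and turn from the pose commanded when the call began, along the tool's axes at that moment; what a row does not reach only later rows make up. A row lasts 1/10 s, in which the tool goes at most 50 mm and 8.59 degrees, less where a joint would pass 70% of its speed; a pose out of reach is approached as far as the arm can. A call with a gripper value outside its range is refused whole. The fingers move at their own pace and stop on an object; "grip_force" is the grip in N (left out, the last holds). Time passes only in rows, so rows that repeat a pose let the fingers close. It gives the time, the measured TCP pose, the force, the opening and the grip force at its end, in the units of the state.
- read_state(): the state, without advancing time (a new reading comes with each control period).
- camera(name): name is "side" or "top" or "wrist"; returns a dict with "color" (480x640x3 uint8, red, green, blue), "fx", "fy", "cx", "cy" (pixels), "camera_from_world" (4x4, takes a point from world to camera coordinates); the wrist camera has in their place "mount" (4x4, takes a point from camera to tool coordinates, whose origin is the TCP and whose axes are the flange's). Camera axes: x right, y down, z forward; pixel columns grow to the right and rows downward; lengths in m; the calibration is good to about 2 mm. A picture is of the moment at which its call begins: read the wrist's pose just before it. There is no depth.
- close_job(): hands the job in; it is judged then, once.
The state is a dict: "time": time; "joint_positions": joint angles; "joint_vel": joint speeds; "joint_torque": joint torques, N m; "ee_pos": TCP position; "eef_rot": TCP orientation; "ft_force": force on the tool from outside, world axes, zero at the start; "torque": the same for the moment, N m; "width": finger opening in m; "grip_force": force on a finger pad.
Only numpy, scipy, OpenCV 4.12 (cv2) and the standard library are available. Lean on these libraries where they do the work, as an engineer would, in place of code of your own. Each camera call takes 0.05 s, during which the arm holds its last target. There are 200 camera calls.

TASK

Turn the fossil carousel by its knob until the pocket with the drum-shaped vertebra is at the open slot in the cover, facing the arm. Then lift the vertebra out through the slot and set it down gently, upright, in the middle of the cork-topped prep stand.

Things in the scene. Friction and masses are not known exactly. Their poses are not given: they have to be found in the camera images.
- vertebra: The wanted fossil: brown stone drum or spool, standing on its flat end in a pocket; diameter 50 mm at the ends, 45 mm at the waist, 48 mm high, top dished, about 0.16 kg. Origin: centre of its underside, z up; its yaw is free. It starts under the clear cover, left or right, 55 to 90 degrees round from the slot. Bystanders of the same stone: a pointed tooth and a flat coiled ammonite.
- carousel: White turntable, 300 mm wide, turns either way and stays (friction 0.08 N m). Origin: on its axis at pocket floor height, 42 mm above the bench. 5 pockets, centres 100 mm from the axis, walls 12 mm high; fossils ride along. Knob fixed to it on the axis: black bar, 60 mm along the carousel's x, 14 mm thick, 83 to 123 mm above the origin: pinch from above. One turn under 1.6 rad is enough.
- window (a point): Middle of the slot at pocket floor height, 100 mm from the carousel axis; fixed to the housing (330 mm square). Its x axis points to the carousel axis. A 4 mm clear sheet, top 67 mm above the pocket floor, covers the square except this slot (80 mm to either side, open towards the arm) and a 90 mm square hole around the knob; 12 mm posts at the four corners.
- stand: Low round prep stand fixed to the bench: dark steel foot, flat cork top 110 mm in diameter. Origin: centre of its underside on the bench; the cork surface is 30 mm above it.
Things that resemble listed ones, but are neither listed nor needed, are in the scene too. Leave any green or purple look-alike of the vertebra alone. Of the things like the stand, leave any that is pink; of the rest the larger one is meant.

How it is judged:
On the way, in this order (a step that is already met when the one before it is completed fails the run):
1. the vertebra, standing untouched in its pocket, has been brought to the slot: within 35 mm of its middle (horizontal distance between vertebra and window below 0.035 m and z of vertebra in the frame of carousel between -0.004 and 0.008 m and angle between vertebra's own z axis and vertical below 0.17 rad and contact force between the fingers and vertebra below 0.2 N), for 0.2 s.
2. the vertebra is lifted out of the pocket at the slot (z of vertebra in the frame of carousel above 0.03 m and contact force between the fingers and vertebra above 0.5 N and horizontal distance between vertebra and window below 0.1 m), for 0.05 s.
At the end, for the whole second after the job is handed in: The vertebra stands upright (within 10 degrees) and at rest on the cork top of the stand, its centre within 20 mm of the stand's centre (horizontal distance between vertebra and stand below 0.02 m and z of vertebra in the frame of stand between 0.026 and 0.035 m and angle between vertebra's own z axis and vertical below 0.17 rad and linear speed of vertebra below 0.02 m/s); the robot touches nothing.
It fails at once if the vertebra is dropped or thrown: faster than 0.6 m/s with no finger on it (a fall of some 18 mm) (linear speed of vertebra above 0.6 m/s and contact force between the fingers and vertebra below 0.05 N).
It also fails if it takes over 48 s, if anything falls off the work surface, if the arm or the gripper's body presses on something with over 40 N, if the wrist force passes 120 N, or if a joint passes its speed limit or range.

## Working session

There is one attempt and no reset: what is moved stays moved. The work goes in short steps, Python scripts to look and compute and a tool call to move; the robot and the scene stay as the last step left them, time stands still between calls to the robot, and variables do not carry over. Pictures are saved under pics/ and viewed, at most 10 in all, crops included, and the job is handed in when it is done.

Besides the shell and the picture viewer there is one more tool, called after ">>>" as name(argument=value, ...) on one line, values as JSON. play_rows: Moves the arm, as the interface text tells. Its arguments: {"type":"object","properties":{"increments":{"type":"string"},"grip_force":{"type":"number"}},"required":["increments"]}

```bash
mkdir -p pics; ls; python3 - <<'E'
from bench import *
import cv2
s=read_state()
print({k:s[k] for k in('time','ee_pos','eef_rot','width')})
for n in('top','side'):
    c=camera(n); cv2.imwrite(f'pics/{n}0.png',c['color'][:,:,::-1]); print(n,c['fx'],c['cx'],c['cy'],c['camera_from_world'].round(3).tolist())
E
```

```text
pics
{'time': 0.0, 'ee_pos': array([ 0.23038866, -0.58056073,  0.22173792]), 'eef_rot': array([ 9.82207884e-01,  1.87795494e-01, -1.76164855e-04, -7.02292194e-04]), 'width': 0.08717557982442568}
top 582.690640923843 320.55083869395816 248.327235473299 [[0.017, -1.0, 0.017, -0.026], [-0.983, -0.019, -0.182, 0.457], [0.182, -0.014, -0.983, 1.015], [0.0, 0.0, 0.0, 1.0]]
side 454.63888803780867 314.64365114934645 241.6646628464553 [[0.995, -0.104, 0.0, -0.488], [-0.079, -0.755, -0.651, 0.058], [0.068, 0.647, -0.759, 0.944], [0.0, 0.0, 0.0, 1.0]]
```

View pics/top0.png

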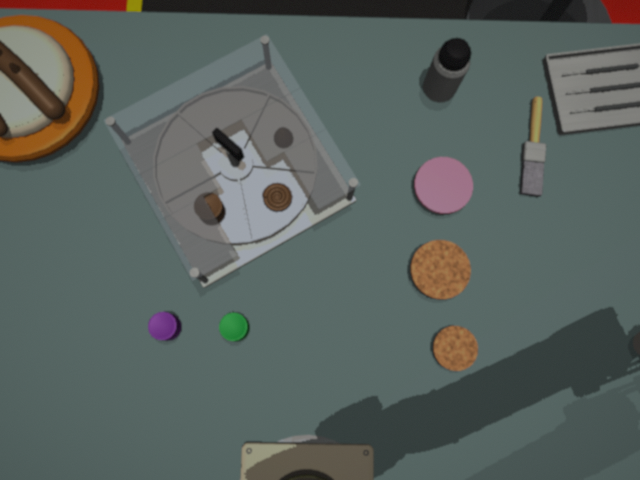

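View pics/side0.png

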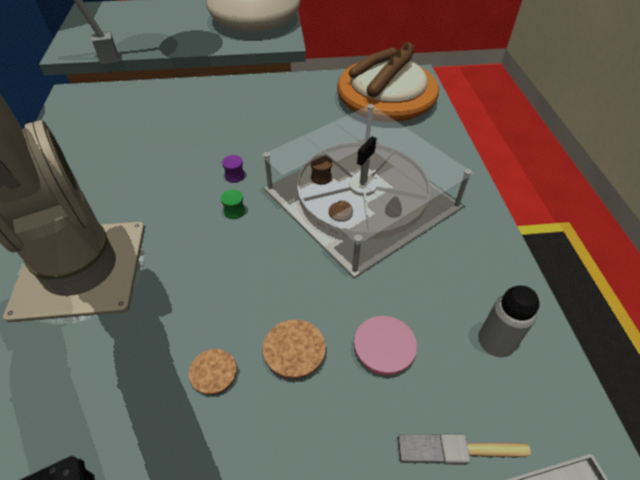

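The top view shows the housing with its slot facing down and right, the vertebra at about (210,207), the ammonite at (277,197), the knob at (228,146) and the large cork stand at (441,269). In the side view the knob is at (367,151), the vertebra at (321,170) and the stand at (294,349).

```bash
cat > h.py <<'E'
import numpy as np, cv2
from bench import *
def ray(c,uv):
    T=np.array(c['camera_from_world']);R=T[:3,:3];t=T[:3,3]
    d=R.T@np.array([(uv[0]-c['cx'])/c['fx'],(uv[1]-c['cy'])/c['fy'],1.])
    return -R.T@t,d
def plane(c,uv,z):
    o,d=ray(c,uv);return o+d*(z-o[2])/d[2]
def proj(c,p):
    T=np.array(c['camera_from_world']);q=T[:3,:3]@np.array(p)+T[:3,3]
    return np.array([c['fx']*q[0]/q[2]+c['cx'],c['fy']*q[1]/q[2]+c['cy']])
E
python3 - <<'E'
from h import *
for n,(x,y,w,h) in {'top':(100,30,270,265),'side':(255,100,220,180)}.items():
    c=camera(n);im=np.ascontiguousarray(c['color'][:,:,::-1])
    k=800//w if False else min(800/w,600/h); cr=cv2.resize(im[y:y+h,x:x+w],None,fx=k,fy=k,interpolation=cv2.INTER_CUBIC);print(n,k,cr.shape)
    cv2.imwrite(f'pics/{n}crop.png',cr)
    hsv=cv2.cvtColor(im,cv2.COLOR_BGR2HSV)
    m=cv2.inRange(hsv,(5,110,110),(18,255,255))
    for q in cv2.findContours(m,0,2)[0]:
        if cv2.contourArea(q)>800 and min(q[:,0,0])>150:
            e=cv2.fitEllipse(q);print(n,'cork',e,[plane(c,e[0],z).round(4) for z in(.03,)], 'dia', e[1][0]/c['fx'])
    kn=(im.max(2)<45).astype(np.uint8)
    for q in cv2.findContours(kn,0,2)[0]:
        if cv2.contourArea(q)>60: r=cv2.minAreaRect(q);print('black',r)
E
```

```text
top 2.2641509433962264 (600, 611, 3)
top cork ((455.107177734375, 347.89056396484375), (42.18758773803711, 44.04401397705078), 142.7183837890625) [array([ 0.2834, -0.2608,  0.03  ])] dia 0.07240134777375114
top cork ((440.2666931152344, 269.1011962890625), (56.739078521728516, 59.11133575439453), 126.34638977050781) [array([ 0.4252, -0.2372,  0.03  ])] dia 0.09737427467818939
black ((306.0, 474.5), (9.0, 50.0), 90.0)
black ((228.1229248046875, 145.14752197265625), (40.33161926269531, 12.035467147827148), 50.19443130493164)
black ((430.58001708984375, 80.06000518798828), (17.400001525878906, 27.399999618530273), 36.86989974975586)
black ((551.6726684570312, 96.1825180053711), (75.92472076416016, 2.785964012145996), 77.56044006347656)
black ((454.5, 54.5), (31.0, 31.0), 90.0)
black ((364.5, 10.5), (21.0, 443.0), 90.0)
side 3.3333333333333335 (600, 733, 3)
side cork ((212.2479705810547, 371.24462890625), (40.69267272949219, 47.69304656982422), 56.05530548095703) [array([ 0.289 , -0.2686,  0.03  ])] dia 0.0895054818234293
side cork ((293.69915771484375, 348.2361145019531), (55.4888076782
[... 170 characters left out ...]
088867, 66.13646697998047), 75.37140655517578) [array([0.8085, 0.551 , 0.03  ])] dia 0.10094234373341195
black ((58.0, 468.0), (22.0, 72.0), 90.0)
black ((520.0, 302.5), (33.0, 36.0), 90.0)
black ((78.20245361328125, 268.23150634765625), (27.0194091796875, 77.89639282226562), 61.090816497802734)
black ((601.5151977539062, 333.85699462890625), (245.5888671875, 46.340030670166016), 61.99836349487305)
black ((321.0, 174.5), (13.0, 18.0), 90.0)
black ((366.2566833496094, 150.34954833984375), (12.323444366455078, 30.10306739807129), 41.18592834472656)
black ((63.0194091796875, 161.49075317382812), (62.641326904296875, 4.772263050079346), 64.53665161132812)
black ((55.0, 18.0), (36.0, 38.0), 90.0)
```

View pics/topcrop.png

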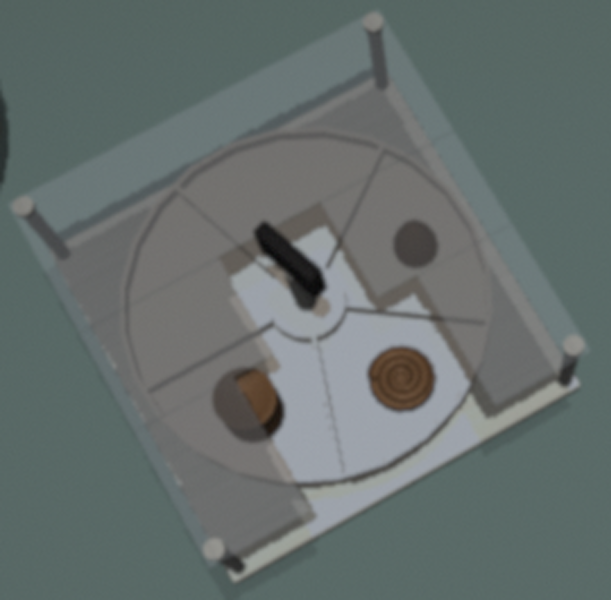

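View pics/sidecrop.png

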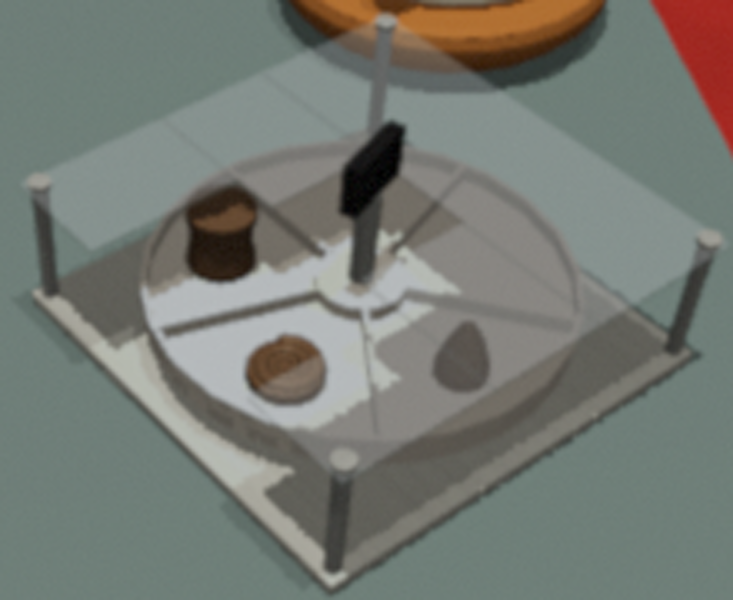

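```bash
python3 - <<'E'
from h import *
t=camera('top');s=camera('side')
def P(c,uv,k,o):return np.array(uv)/k+np.array(o)
for z in(.109,.115):
  tp=[plane(t,P(t,u,600/265,(100,30)),z)[:2] for u in((373,20),(22,205),(213,548),(573,345))]
  sp=[plane(s,P(s,u,10/3,(255,100)),z)[:2] for u in((707,240),(385,22),(38,183),(344,460))]
  print(z);print(np.round(tp,4).tolist(),np.mean(tp,0));print(np.round(sp,4).tolist(),np.mean(sp,0))
# knob
tk=[P(t,u,600/265,(100,30)) for u in((264,227),(318,275))]
sk=[P(s,u,10/3,(255,100)) for u in((398,128),(350,182))]
for a in tk:print('knob t',plane(t,a,.165))
for a in sk:print('knob s',plane(s,a,.165))
print('disk c s', plane(s,P(s,(362,292),10/3,(255,100)),.05))
vt=P(t,(240,400),600/265,(100,30));vs=P(s,(222,212),10/3,(255,100))
print('vert',plane(t,vt,.09),plane(s,vs,.09))
am=plane(t,P(t,(401,378),600/265,(100,30)),.05);print('am',am, plane(s,P(s,(286,370),10/3,(255,100)),.05))
E
```

```text
0.109
[[0.8297, 0.0913], [0.6661, 0.3581], [0.4002, 0.1953], [0.5624, -0.0709]] [0.6145929  0.14343625]
[[0.8308, 0.0953], [0.6694, 0.3623], [0.4028, 0.198], [0.5663, -0.0668]] [0.6173327  0.14719909]
0.115
[[0.8262, 0.0908], [0.6636, 0.3559], [0.3994, 0.194], [0.5606, -0.0705]] [0.61243338 0.14253262]
[[0.827, 0.0886], [0.6672, 0.3532], [0.4031, 0.1905], [0.565, -0.0719]] [0.6155573  0.14008969]
knob t [0.63006547 0.15992004 0.165     ]
knob t [0.59412074 0.11896295 0.165     ]
knob s [0.63472865 0.15882694 0.165     ]
knob s [0.59522685 0.10847078 0.165     ]
disk c s [0.61643375 0.13246533 0.05      ]
vert [0.51851915 0.18481489 0.09      ] [0.52506922 0.17817316 0.09      ]
am [0.54977439 0.06378774 0.05      ] [0.55439675 0.06413584 0.05      ]
```

The crops give post tops, knob and fossils. The carousel axis is at about (0.614, 0.140), the slot direction is 211°, the vertebra is at about 157°, and the knob bar points to about 50°. The carousel therefore needs a turn of about +55° CCW.

```bash
cat >> h.py <<'E'
from scipy.spatial.transform import Rotation as Ro
def inc(xyz,yawdeg):
    """increment (rotvec, shift in tool axes) to world target, tool down, tool x at yaw"""
    s=read_state();R0=Ro.from_quat(s['eef_rot'])
    Rt=Ro.from_euler('z',yawdeg,degrees=True)*Ro.from_euler('x',180,degrees=True)
    a=yawdeg;print('t',round(s['time'],2),'ee',s['ee_pos'].round(4),'yaw',R0.as_matrix()[:2,0].round(3),'q',np.round(s['joint_positions'],2),'w',round(s['width'],4))
    print('rot',(R0.inv()*Rt).as_rotvec().round(4),'shift',R0.inv().apply(np.array(xyz)-s['ee_pos']).round(4))
E
python3 -c "
from h import *
inc((.6135,.140,.225),50)"
```

```text
t 0.3 ee [ 0.2305 -0.5809  0.2223] yaw [0.929 0.369] q [ 1.17  0.33 -0.06  1.46  0.02  1.35 -0.09] w 0.0873
rot [-4.000e-04 -1.000e-04 -4.949e-01] shift [ 0.6219 -0.5288 -0.0025]
```

>>> play_rows(increments="0 0 -0.12 0.150 -0.128 -0.002 1; 0 0 -0.3 0.3 -0.255 -0.002 1; 0 0 -0.495 0.45 -0.38 -0.002 1; 0 0 -0.495 0.622 -0.529 -0.002 1; 0 0 -0.495 0.622 -0.529 -0.002 1; 0 0 -0.495 0.622 -0.529 -0.002 1; 0 0 -0.495 0.622 -0.529 -0.002 1; 0 0 -0.495 0.622 -0.529 -0.002 1")

```text
time: 1.1
ee_pos: [0.4188, -0.2259, 0.2241]
eef_rot: [0.906, 0.423, 0.0, 0.0]
ft_force: [1.5, -0.1, -0.3]
width: 0.0871
grip_force: 0.0
```

```bash
python3 -c "
from h import *
inc((.6135,.140,.225),50)"
```

```text
t 1.1 ee [ 0.4188 -0.2259  0.2241] yaw [0.643 0.766] q [ 0.82  0.02 -0.43  1.82  0.01  1.3  -0.31] w 0.0871
rot [ 0.0009  0.0003 -0.    ] shift [ 0.4054 -0.0861 -0.0011]
```

>>> play_rows(increments="0 0 0 0.405 -0.086 -0.001 1; 0 0 0 0.405 -0.086 -0.001 1; 0 0 0 0.405 -0.086 -0.001 1; 0 0 0 0.405 -0.086 -0.001 1; 0 0 0 0.405 -0.086 -0.001 1; 0 0 0 0.405 -0.086 -0.001 1; 0 0 0 0.405 -0.086 -0.001 1; 0 0 0 0.405 -0.086 -0.001 1")

```text
time: 1.9
ee_pos: [0.6069, 0.1269, 0.2248]
eef_rot: [0.906, 0.422, 0.0, 0.0]
ft_force: [0.8, -0.3, 0.6]
width: 0.0868
grip_force: 0.0
```

>>> play_rows(increments="0 0 0 0 0 0 1; 0 0 0 0 0 0 1; 0 0 0 0 0 0 1")

```text
time: 2.2
ee_pos: [0.6061, 0.1241, 0.2247]
eef_rot: [0.907, 0.422, -0.0, 0.0]
ft_force: [1.4, -1.0, 0.2]
width: 0.0869
grip_force: 0.0
```

```bash
python3 - <<'E'
from h import *
inc((.6135,.140,.135),50)
s=read_state();c=camera('wrist')
cv2.imwrite('pics/wrist1.png',c['color'][:,:,::-1]);print(np.array(c['mount']).round(3).tolist(),c['fx'],c['cx'],c['cy'])
E
```

```text
t 2.2 ee [0.6061 0.1241 0.2247] yaw [0.644 0.765] q [ 0.25  0.4  -0.7   1.45  0.26  1.39 -1.15] w 0.0869
rot [ 0.0006  0.0008 -0.0013] shift [ 0.017  -0.0046  0.0897]
[[-0.001, -0.959, -0.284, 0.078], [1.0, -0.0, -0.001, 0.0], [0.001, -0.284, 0.959, -0.163], [0.0, 0.0, 0.0, 1.0]] 414.28942526007484 325.4179729267485 233.71306817905605
```

View pics/wrist1.png

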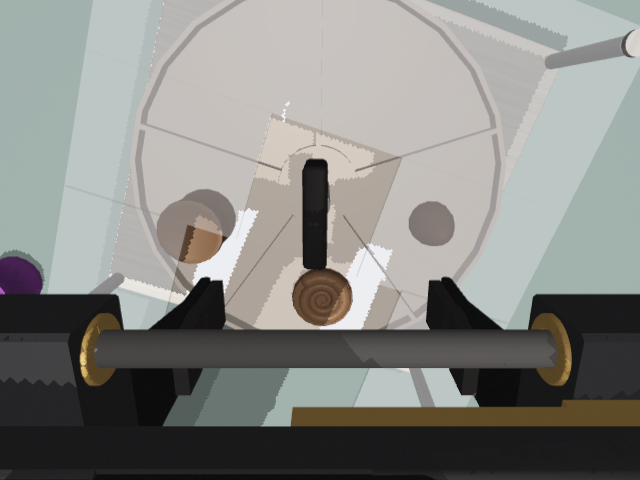

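The wrist view shows the knob bar upright in the picture, from about (315,160) to (314,268), so it lines up with tool x. The vertebra top is at (189,232) and the ammonite at (322,297).

```bash
python3 - <<'E'
from h import *
s=read_state();c=dict(camera('wrist'))
W=np.eye(4);W[:3,:3]=Ro.from_quat(s['eef_rot']).as_matrix();W[:3,3]=s['ee_pos']
c['camera_from_world']=np.linalg.inv(W@np.array(c['mount']))
g=cv2.cvtColor(c['color'],cv2.COLOR_RGB2GRAY);m=(g[120:285,270:360]<40).astype(np.uint8)
q=max(cv2.findContours(m,0,2)[0],key=cv2.contourArea);x,y,w,h=cv2.boundingRect(q);print(x+270,y+120,w,h)
a=plane(c,(315,160),.165);b=plane(c,(314,267),.165);print('knob',a,b,(a+b)/2,np.linalg.norm(a-b),np.degrees(np.arctan2(*(a-b)[1::-1])))
print('vert',plane(c,(189,232),.09),'am',plane(c,(322,297),.055))
k=(a+b)/2;v=plane(c,(189,232),.09)-k;print(np.hypot(*v[:2]),np.degrees(np.arctan2(v[1],v[0])))
E
```

```text
302 159 25 111
knob [0.63596031 0.16732636 0.165     ] [0.59594311 0.12146119 0.165     ] [0.61595171 0.14439378 0.165     ] 0.06086863373833905 48.895413277231285
vert [0.52222748 0.18228992 0.09      ] am [0.55304221 0.06516574 0.055     ]
0.10109574364453598 157.98471225163922
```

```bash
python3 -c "
from h import *
inc((.6155,.143,.135),49.3)"
```

```text
t 2.3 ee [0.6061 0.1236 0.2251] yaw [0.645 0.765] q [ 0.25  0.4  -0.7   1.45  0.26  1.39 -1.15] w 0.087
rot [0.0011 0.0005 0.0099] shift [ 0.0209 -0.0054  0.0901]
```

>>> play_rows(increments="0 0 0.01 0.021 -0.0054 0.03 1; 0 0 0.01 0.021 -0.0054 0.06 1; 0 0 0.01 0.021 -0.0054 0.09 1; 0 0 0.01 0.021 -0.0054 0.09 1; 0 0 0.01 0.021 -0.0054 0.09 0; 0 0 0.01 0.021 -0.0054 0.09 0; 0 0 0.01 0.021 -0.0054 0.09 0; 0 0 0.01 0.021 -0.0054 0.09 0", grip_force=12)

```text
time: 3.1
ee_pos: [0.616, 0.1451, 0.1361]
eef_rot: [0.908, 0.418, 0.001, 0.0]
ft_force: [0.6, 0.4, -0.1]
width: 0.0629
grip_force: 0.0
```

>>> play_rows(increments="0 0 0 0 0 0 0; 0 0 0 0 0 0 0; 0 0 0 0 0 0 0; 0 0 0 0 0 0 0")

```text
time: 3.5
ee_pos: [0.6154, 0.145, 0.1348]
eef_rot: [0.908, 0.418, -0.0, 0.0]
ft_force: [-0.8, -0.7, -0.4]
width: 0.031
grip_force: 0.0
```

>>> play_rows(increments="0 0 0 0 0 0 0; 0 0 0 0 0 0 0; 0 0 0 0 0 0 0; 0 0 0 0 0 0 0; 0 0 0 0 0 0 0")

```text
time: 4.0
ee_pos: [0.6156, 0.1448, 0.1348]
eef_rot: [0.908, 0.418, 0.0, 0.0]
ft_force: [1.2, 0.2, -1.5]
width: 0.0142
grip_force: 12.0
```

>>> play_rows(increments="0 0 -0.03 0 0 0 0; 0 0 -0.09 0 0 0 0; 0 0 -0.16 0 0 0 0; 0 0 -0.23 0 0 0 0; 0 0 -0.3 0 0 0 0; 0 0 -0.37 0 0 0 0; 0 0 -0.43 0 0 0 0; 0 0 -0.46 0 0 0 0")

```text
time: 4.8
ee_pos: [0.6149, 0.1453, 0.1348]
eef_rot: [0.788, 0.616, -0.0, -0.0]
ft_force: [-3.0, -1.2, 1.1]
width: 0.0137
grip_force: 12.0
```

>>> play_rows(increments="0 0 -0.03 0 0 0 0; 0 0 -0.09 0 0 0 0; 0 0 -0.16 0 0 0 0; 0 0 -0.23 0 0 0 0; 0 0 -0.3 0 0 0 0; 0 0 -0.37 0 0 0 0; 0 0 -0.43 0 0 0 0; 0 0 -0.47 0 0 0 0")

```text
time: 5.6
ee_pos: [0.6139, 0.1453, 0.1347]
eef_rot: [0.623, 0.782, -0.001, -0.001]
ft_force: [-9.3, -0.6, 4.8]
width: 0.0139
grip_force: 12.0
```

>>> play_rows(increments="0 0 0 0 0 0 0; 0 0 0 0 0 0 0; 0 0 0 0 0 0 0.4; 0 0 0 0 0 0 0.6; 0 0 0 0 0 0 0.8; 0 0 0 0 0 0 0.8; 0 0 0 0 0 0 0.8; 0 0 0 0 0 0 0.8")

```text
time: 6.4
ee_pos: [0.6155, 0.145, 0.1348]
eef_rot: [0.624, 0.781, 0.0, 0.0]
ft_force: [0.3, -0.6, -0.2]
width: 0.0544
grip_force: 0.0
```

```bash
python3 - <<'E'
from h import *
inc((.6155,.143,.135),102)
for n,(x,y,w,h) in {'top':(100,30,270,265),'side':(255,100,220,180)}.items():
    c=camera(n);k=min(400/w,400/h);cv2.imwrite(f'pics/a{n}.png',cv2.resize(np.ascontiguousarray(c['color'][y:y+h,x:x+w,::-1]),(400,400),interpolation=2))
cv2.imwrite('pics/ab.png',np.hstack([cv2.imread('pics/atop.png'),cv2.imread('pics/aside.png')]))
E
```

```text
t 6.4 ee [0.6155 0.145  0.1348] yaw [-0.22   0.975] q [ 0.31  0.55 -0.85  1.51  0.42  1.27 -0.36] w 0.0544
rot [0.0002 0.0001 0.0125] shift [-0.0019 -0.0005 -0.0002]
```

View pics/ab.png

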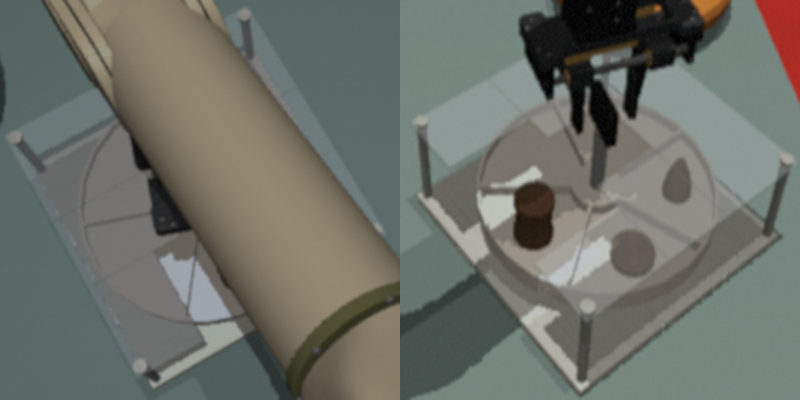

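The carousel turned: the side crop shows the vertebra top at about (533,198), i.e. image pixel (328,189), now in the slot with the fingers clear of the knob. Next I raise and move to above the window.

>>> play_rows(increments="0 0 0 0 0 -0.04 1; 0 0 0 0 0 -0.09 1; 0 0 0 0 0 -0.09 1; 0 0 0 0 0 -0.09 1")

```text
time: 6.9
ee_pos: [0.616, 0.1453, 0.226]
eef_rot: [0.624, 0.781, 0.001, 0.001]
ft_force: [-0.0, -0.6, -1.4]
width: 0.0855
grip_force: 0.0
```

```bash
python3 -c "
from h import *
c=camera('side');print(plane(c,(328.2,189),.09))
inc((.525,.09,.225),31.3)"
```

```text
[0.52958648 0.09336511 0.09      ]
t 6.95 ee [0.6154 0.1449 0.2245] yaw [-0.22   0.975] q [ 0.32  0.48 -0.87  1.4   0.37  1.43 -0.32] w 0.0858
rot [3.0000e-04 3.0000e-04 1.2464e+00] shift [-0.0336 -0.1003 -0.0005]
```

>>> play_rows(increments="0 0 0.14 -0.004 -0.012 0 1; 0 0 0.28 -0.008 -0.025 0 1; 0 0 0.42 -0.012 -0.037 0 1; 0 0 0.56 -0.016 -0.05 0 1; 0 0 0.7 -0.02 -0.062 0 1; 0 0 0.84 -0.024 -0.075 0 1; 0 0 0.98 -0.03 -0.088 0 1; 0 0 1.12 -0.0336 -0.1 0 1")

```text
time: 7.75
ee_pos: [0.5241, 0.0892, 0.2233]
eef_rot: [0.945, 0.327, -0.001, -0.0]
ft_force: [0.4, -0.6, 0.0]
width: 0.0868
grip_force: 0.0
```

>>> play_rows(increments="0 0 0.13 0 0 0 0.8; 0 0 0.13 0 0 0 0.8; 0 0 0.13 0 0 0 0.8; 0 0 0.13 0 0 0 0.8; 0 0 0.13 0 0 0 0.8")

```text
time: 8.25
ee_pos: [0.5253, 0.0903, 0.2244]
eef_rot: [0.963, 0.269, -0.0, -0.0]
ft_force: [0.9, 0.2, 0.3]
width: 0.0702
grip_force: 0.0
```

```bash
python3 - <<'E'
from h import *
inc((.529,.09,.225),31.3)
c=camera('wrist');cv2.imwrite('pics/wrist2.png',c['color'][:,:,::-1])
E
```

```text
t 8.25 ee [0.5253 0.0903 0.2244] yaw [0.855 0.518] q [ 0.39  0.2  -0.73  1.67  0.13  1.33 -1.38] w 0.0702
rot [-0.0004  0.0004 -0.0015] shift [ 0.003   0.0022 -0.0006]
```

View pics/wrist2.png

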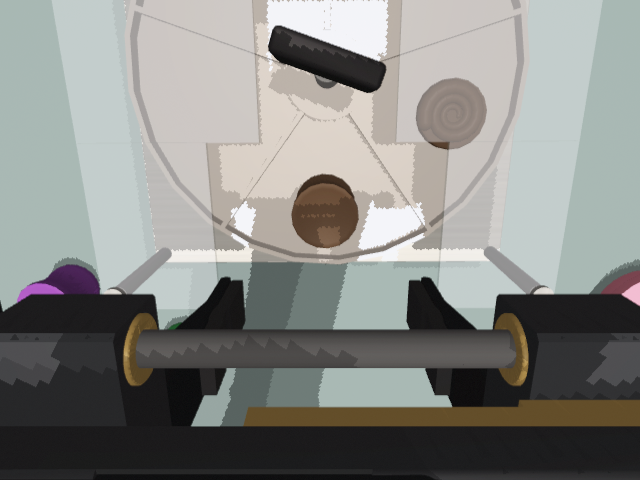

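The vertebra's top disc is at (325,214), centred in the slot, whose edges are at columns 207 and 449.

```bash
python3 - <<'E'
from h import *
s=read_state();c=dict(camera('wrist'))
W=np.eye(4);W[:3,:3]=Ro.from_quat(s['eef_rot']).as_matrix();W[:3,3]=s['ee_pos']
c['camera_from_world']=np.linalg.inv(W@np.array(c['mount']))
hsv=cv2.cvtColor(c['color'],cv2.COLOR_RGB2HSV);m=cv2.inRange(hsv[165:260,270:380],(0,90,20),(20,255,255))
q=max(cv2.findContours(m,0,2)[0],key=cv2.contourArea);x,y,w,h=cv2.boundingRect(q);print(x+270,y+165,w,h)
u=(x+270+w/2,y+165+h-w*.97/2);print(u)
v=plane(c,u,.09);print('vert',v,'dia',w/c['fx']*(s['ee_pos'][2]+.15-.09))
a=(plane(c,(270,52),.165)+plane(c,(383,68),.165))/2;print('knob',plane(c,(327,57),.165))
inc((v[0],v[1],.051),31.3)
E
```

```text
292 175 66 73
(325.0, 215.99)
vert [0.52798189 0.09211771 0.09      ] dia 0.04533122152784553
knob [0.61432242 0.14292054 0.165     ]
t 8.35 ee [0.5253 0.0903 0.2246] yaw [0.856 0.518] q [ 0.39  0.2  -0.73  1.67  0.13  1.33 -1.38] w 0.0698
rot [-0.0002  0.0001 -0.0023] shift [ 0.0032 -0.0002  0.1736]
```

>>> play_rows(increments="0 0 -0.002 0.003 0 0.03 0.8; 0 0 -0.002 0.003 0 0.06 0.8; 0 0 -0.002 0.003 0 0.09 0.8; 0 0 -0.002 0.003 0 0.115 0.8; 0 0 -0.002 0.003 0 0.14 0.8; 0 0 -0.002 0.003 0 0.16 0.8; 0 0 -0.002 0.003 0 0.173 0.8; 0 0 -0.002 0.003 0 0.173 0.8")

```text
time: 9.15
ee_pos: [0.5269, 0.0916, 0.0503]
eef_rot: [0.963, 0.269, -0.001, -0.0]
ft_force: [-0.4, 0.3, -0.4]
width: 0.0697
grip_force: 0.0
```

>>> play_rows(increments="0 0 0 0 0 0 0; 0 0 0 0 0 0 0; 0 0 0 0 0 0 0; 0 0 0 0 0 0 0; 0 0 0 0 0 0 0; 0 0 0 0 0 0 0; 0 0 0 0 0 0 0", grip_force=15)

```text
time: 9.85
ee_pos: [0.5284, 0.0919, 0.0525]
eef_rot: [0.963, 0.269, 0.001, 0.0]
ft_force: [-1.1, -0.8, 6.8]
width: 0.0481
grip_force: 15.3
```

>>> play_rows(increments="0 0 0 0 0 -0.003 0; 0 0 0 0 0 -0.008 0; 0 0 0 0 0 -0.014 0; 0 0 0 0 0 -0.022 0; 0 0 0 0 0 -0.03 0; 0 0 0 0 0 -0.04 0; 0 0 0 0 0 -0.05 0; 0 0 0 0 0 -0.05 0", grip_force=20)

```text
time: 10.65
ee_pos: [0.5288, 0.092, 0.1036]
eef_rot: [0.963, 0.269, 0.001, 0.0]
ft_force: [-0.6, 0.0, -2.4]
width: 0.048
grip_force: 19.8
```

```bash
python3 - <<'E'
from h import *
inc((.427,-.2385,.2),31.3)
c=camera('side');im=c['color'][100:250,240:440,::-1];cv2.imwrite('pics/lift.png',cv2.resize(np.ascontiguousarray(im),(800,600),interpolation=2))
E
```

```text
t 10.65 ee [0.5288 0.092  0.1036] yaw [0.855 0.518] q [ 0.35  0.32 -0.71  1.81  0.23  1.09 -1.46] w 0.048
rot [ 0.0013 -0.0023 -0.0015] shift [-0.2581  0.23   -0.0967]
```

View pics/lift.png

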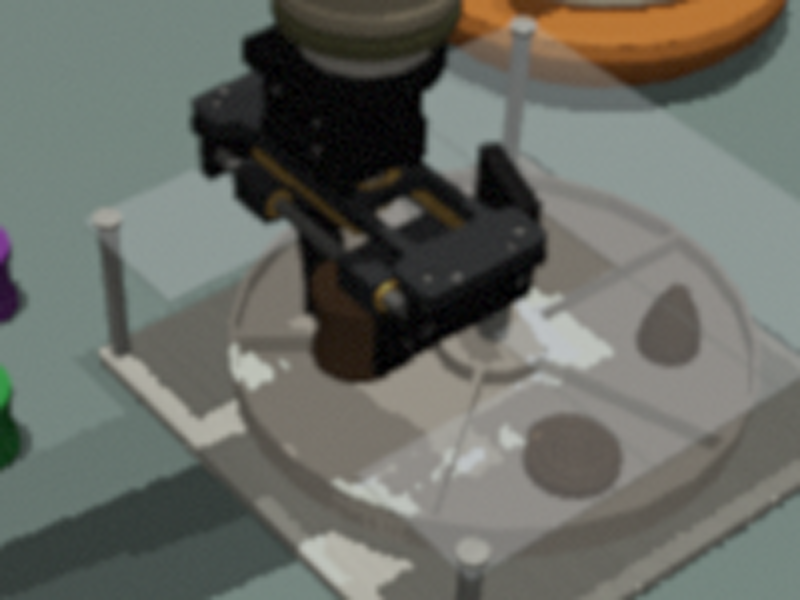

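The vertebra is held upright between the fingers (about (345,320) in the crop), clear of its pocket.

>>> play_rows(increments="0 0 0 0 0 -0.03 0; 0 0 0 0 0 -0.065 0; 0 0 0 0 0 -0.097 0; 0 0 0 -0.02 0.018 -0.097 0; 0 0 0 -0.05 0.044 -0.097 0; 0 0 0 -0.08 0.071 -0.097 0; 0 0 0 -0.11 0.098 -0.097 0; 0 0 0 -0.14 0.125 -0.097 0")

```text
time: 11.5
ee_pos: [0.472, -0.0892, 0.1985]
eef_rot: [0.963, 0.269, -0.0, 0.0]
ft_force: [0.5, -0.1, -0.8]
width: 0.0477
grip_force: 19.8
```

```bash
python3 -c "
from h import *
inc((.427,-.239,.2),31.3)"
```

```text
t 11.5 ee [ 0.472  -0.0892  0.1985] yaw [0.855 0.518] q [ 0.67  0.07 -0.6   1.84  0.04  1.25 -0.96] w 0.0477
rot [ 0.      0.0003 -0.0015] shift [-0.1161  0.1048 -0.0015]
```

>>> play_rows(increments="0 0 0 -0.03 0.027 0 0; 0 0 0 -0.06 0.053 0 0; 0 0 0 -0.085 0.077 0 0; 0 0 0 -0.105 0.095 0 0; 0 0 0 -0.116 0.105 0 0; 0 0 0 -0.116 0.105 0 0; 0 0 0 -0.116 0.105 0.04 0; 0 0 0 -0.116 0.105 0.08 0")

```text
time: 12.3
ee_pos: [0.4297, -0.2363, 0.1187]
eef_rot: [0.963, 0.27, 0.001, 0.001]
ft_force: [-1.1, -0.9, -1.8]
width: 0.0479
grip_force: 19.8
```

>>> play_rows(increments="0 0 0 0 0 0.02 0; 0 0 0 0 0 0.03 0; 0 0 0 0 0 0.03 0; 0 0 0 0 0 0.03 0")

```text
time: 12.7
ee_pos: [0.4291, -0.2373, 0.0899]
eef_rot: [0.963, 0.269, 0.001, 0.0]
ft_force: [-0.5, -1.3, -0.9]
width: 0.0477
grip_force: 19.8
```

```bash
python3 - <<'E'
from h import *
inc((.427,-.239,.042),31.3)
c=camera('side');im=c['color'][270:420,200:400,::-1];cv2.imwrite('pics/place.png',cv2.resize(np.ascontiguousarray(im),(800,600),interpolation=2))
E
```

```text
t 12.7 ee [ 0.4291 -0.2373  0.0899] yaw [0.855 0.519] q [ 0.83  0.19 -0.45  1.95  0.1   1.02 -0.69] w 0.0477
rot [ 0.0012 -0.0009 -0.0006] shift [-0.0028  0.0003  0.0479]
```

View pics/place.png

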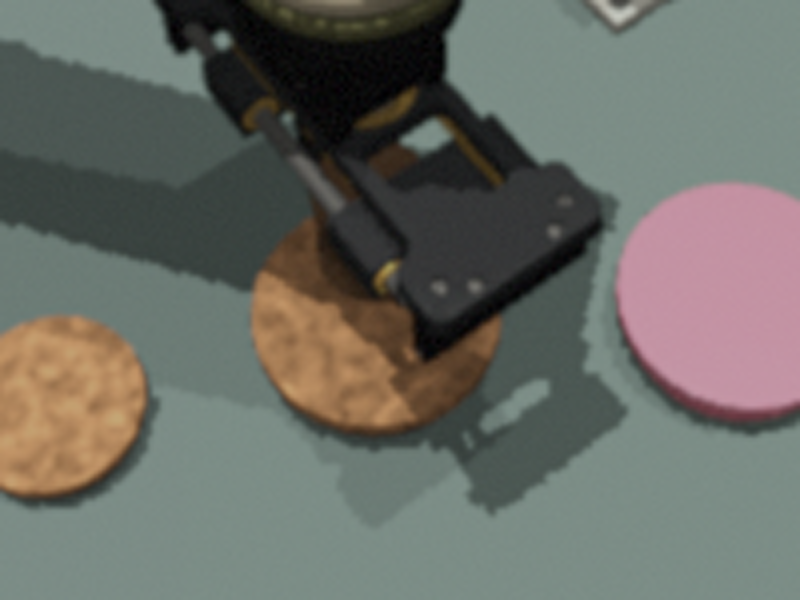

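The vertebra is still gripped above the large cork stand (stand centre about (375,315) in the crop). I'll lower it slowly and watch the force.

>>> play_rows(increments="0 0 0 -0.002 0 0.015 0; 0 0 0 -0.002 0 0.028 0; 0 0 0 -0.002 0 0.038 0; 0 0 0 -0.002 0 0.044 0; 0 0 0 -0.002 0 0.046 0; 0 0 0 -0.002 0 0.046 0")

```text
time: 13.35
ee_pos: [0.4265, -0.2386, 0.0428]
eef_rot: [0.963, 0.269, -0.0, -0.0]
ft_force: [-0.6, -0.1, -1.7]
width: 0.0477
grip_force: 19.8
```

>>> play_rows(increments="0 0 0 0 0 0.001 0; 0 0 0 0 0 0.002 0; 0 0 0 0 0 0.002 0")

```text
time: 13.65
ee_pos: [0.4265, -0.2387, 0.0409]
eef_rot: [0.963, 0.269, 0.0, 0.0]
ft_force: [0.1, -0.4, -1.4]
width: 0.048
grip_force: 19.8
```

>>> play_rows(increments="0 0 0 0 0 0.001 0; 0 0 0 0 0 0.001 0; 0 0 0 0 0 0.001 0")

```text
time: 13.95
ee_pos: [0.4266, -0.2388, 0.0405]
eef_rot: [0.963, 0.269, 0.0, 0.0]
ft_force: [-2.8, 1.4, 6.7]
width: 0.0477
grip_force: 20.3
```

>>> play_rows(increments="0 0 0 0 0 0.001 0; 0 0 0 0 0 0.001 0; 0 0 0 0 0 0.001 0")

```text
time: 14.25
ee_pos: [0.4267, -0.2388, 0.0404]
eef_rot: [0.963, 0.269, -0.0, 0.0]
ft_force: [-7.4, 4.8, 19.3]
width: 0.0479
grip_force: 21.1
```

Contact confirmed at the expected height. I'll back off the last step, release and retreat.

>>> play_rows(increments="0 0 0 0 0 -0.001 0; 0 0 0 0 0 -0.0015 0.65; 0 0 0 0 0 -0.0015 0.7; 0 0 0 0 0 -0.0015 0.8; 0 0 0 0 0 -0.0015 0.85; 0 0 0 0 0 -0.0015 0.85; 0 0 0 0 0 -0.0015 0.85; 0 0 0 0 0 -0.0015 0.85")

```text
time: 15.05
ee_pos: [0.4264, -0.2386, 0.0403]
eef_rot: [0.963, 0.269, 0.0, -0.0]
ft_force: [-0.0, 0.5, -0.4]
width: 0.0736
grip_force: 0.0
```

>>> play_rows(increments="0 0 0 0 0 -0.02 0.85; 0 0 0 0 0 -0.05 0.85; 0 0 0 0 0 -0.09 0.85; 0 0 0 0 0 -0.13 0.85; 0 0 0 -0.04 -0.05 -0.15 0.85; 0 0 0 -0.06 -0.1 -0.15 0.85; 0 0 0 -0.06 -0.15 -0.15 0.85; 0 0 0 -0.06 -0.2 -0.15 0.85")

```text
time: 15.85
ee_pos: [0.28, -0.1132, 0.1901]
eef_rot: [0.963, 0.268, 0.0, 0.0]
ft_force: [0.5, 0.9, 1.4]
width: 0.074
grip_force: 0.0
```

```bash
python3 - <<'E'
from h import *
inc((.427,-.239,.2),31)
o=[]
for n,(x,y) in {'top':(375,210),'side':(210,260)}.items():
    c=camera(n);o.append(cv2.resize(np.ascontiguousarray(c['color'][y:y+150,x:x+150,::-1]),(400,400),interpolation=2))
cv2.imwrite('pics/end.png',np.hstack(o))
E
```

```text
t 15.85 ee [ 0.28   -0.1132  0.1901] yaw [0.856 0.517] q [ 0.85 -0.41 -0.47  2.21 -0.19  1.3  -0.57] w 0.074
rot [ 0.0005 -0.0004  0.0018] shift [ 0.0609  0.1837 -0.0098]
```

View pics/end.png

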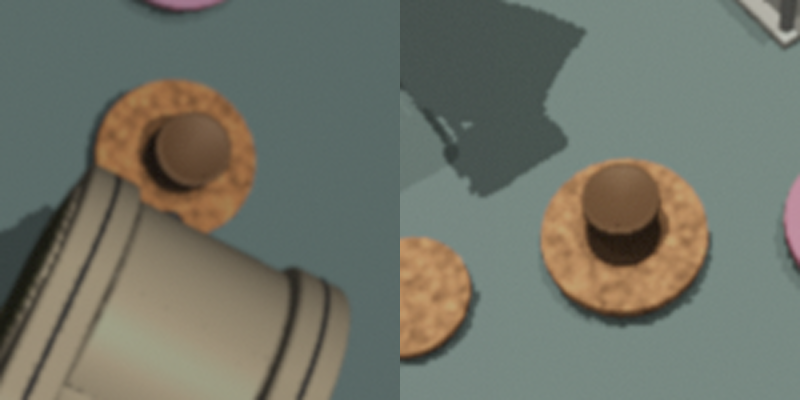

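Both views show the vertebra upright and centred on the large cork stand, at (193,149) in the top crop and (621,200) in the side crop. The gripper is clear of it.

```bash
python3 -c "
from bench import *
print(close_job())"
```

```text
the job is handed in; nothing more can be done
None
```

The job is handed in (no verdict was returned): at about 16 s the vertebra stood upright near the middle of the large cork stand in the last pictures, with the arm clear of it.

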